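# Prime the pump can and hold the valve dial on its third click

## Task

Prime the oiler: squeeze the pump can's upright lever fully in against its fixed grip and let it spring all the way back out. Then turn the valve's spring-return dial clockwise by its tab, past the first two clicks to the third (the mark with three rivets, short of the end stop), and keep holding it there against its spring: you finish while still holding the dial at the third click. Leave the grease tin, funnel, jar and wrench rack as they are.

Things in the scene. Friction and masses are not known exactly. Their poses are not given: they have to be found in the camera images.
- pump_can: Squat black plastic can, 104 mm across, on a wooden foot 150 x 130 x 12 mm fixed to the plank; a thin spout leaves it along +x, up to 116 mm high and 99 mm out. An upright squeeze handle (grip and lever) stands on its middle. Origin: centre of the underside of the foot; z up. Place and yaw vary.
- grip_top (a point): Point at the top of the fixed grip, 180 mm above the plank, axes as pump_can. When fully squeezed, grip and lever together reach from y = -14 to +14 mm of this point, so centre a gripper that closes along y on it. The can's neck below reaches up to 110 mm.
- lever_tip (a point): Middle of the lever's upper end, on its centre line. The lever is a steel bar 24 mm wide along x and 10 mm thick, hinged 112 mm above the plank, 68 mm long; at rest it leans 0.26 rad outwards to +y, so its upper end is about 177 mm above the plank, centre 26 mm from grip_top along y, outer face 31 mm.
- squeeze_lever (a joint): Hinge of the lever, rad: 0 sprung out at rest, 0.26 fully squeezed (upright, 4 mm from the grip, at its stop). Its spring needs about 6 N at the upper end when fully in and pushes the lever back to 0 when released.
- valve: Round cast aluminium valve housing, 136 mm across and 60 mm high with a foot 150 mm across, fixed to the plank, with the black dial on top and a brass pipe bend on its -x side (105 mm out). Origin: centre of its underside; z up. Place and yaw vary.
- dial_axis (a point): Point on the dial's vertical axis at the height of the dial's flat top, 74 mm above the plank; its axes are those of the valve housing and do not turn with the dial. The dial is a disc 110 mm across and 13 mm thick.
- tab_top (a point): Top of the dial's tab, at its middle, 117 mm above the plank, 37 mm from the axis; turns with the dial. The tab is an upright black radial fin, 10 mm thick, 20 to 54 mm from the axis, rising 43 mm above the dial, a thin steel line along its top. At rest it points 0.6 rad (34 deg) anticlockwise of the valve's x axis.
- dial_wheel (a joint): Dial angle, rad, growing clockwise from above: 0 at rest, clicks at 0.4, 0.8 and 1.2, end stop 1.5. On the housing's rim, in line with the tab at each click, are one, two and three rivet heads. A spring returns it to 0 whenever let go; no click holds it. At the tab it takes about 3 N at first, 7 N at the third click, some 2 N more as it passes into each click.
- grease_tin: Steel grease tin with pry lid, 110 mm across, 74 mm high, loose; leave alone. Origin: centre of its underside.
- funnel: Yellow plastic funnel standing on its wide mouth, 110 mm across and 110 mm high, loose; leave alone. Origin: centre of its underside.
- jar: Glass jar with steel cap, 70 mm across, 100 mm high, loose; leave alone. Origin: centre of its underside.
- wrench_rack: Slotted wooden rack with two steel wrenches, 205 x 100 mm, 70 mm high, fixed; leave alone. Origin: centre of its underside.
- grip: The fixed grip: black upright bar, 105 to 180 mm above the plank, 26 mm wide along x and 14 mm thick, from y = -14 to 0 mm. Origin: on its lower end, on its +y face; axes as pump_can. The lever stands on its +y side.
Things that resemble listed ones, but are neither listed nor needed, are in the scene too. What is shaped like the pump_can but turquoise is not meant. What is shaped like the valve but blue or green is not meant.

How it is judged (in metres and radians):
On the way, in this order (a step that is already met when the one before it is completed fails the run):
1. the lever is squeezed nearly fully in between the fingers and against the fixed grip, the dial still at rest (value of joint squeeze_lever above 0.21 rad and contact force between the fingers and squeeze_lever above 1 N and contact force between the fingers and grip above 0.5 N and value of joint dial_wheel below 0.1 rad), for 0.1 s.
2. the lever is let go and has sprung back out, the dial still at rest (value of joint squeeze_lever below 0.03 rad and contact force between the fingers and squeeze_lever below 0.2 N and value of joint dial_wheel below 0.1 rad), for 0.1 s.
3. the fingers hold the dial at its third click (value of joint dial_wheel between 1.08 and 1.34 rad and contact force between the fingers and dial_wheel above 1 N), for 0.5 s.
At the end, for the whole second after the job is handed in: The fingers are still pressing on the dial with more than 1 N and hold it at the third click, between 1.08 and 1.34 rad, nothing loose wedged against it; the pump lever is back out (under 0.03 rad) (all of step 3 and contact force between dial_wheel and jar below 0.1 N and contact force between dial_wheel and funnel below 0.1 N and contact force between dial_wheel and grease_tin below 0.1 N and value of joint squeeze_lever below 0.03 rad); the arm keeps its last pose, push and grip.
It fails at once if grease tin, funnel or jar moved more than 20 mm or tipped (distance of any of grease_tin, funnel, jar from where it was at the start of the episode above 0.02 m or angle between any of grease_tin, funnel, jar's own z axis and vertical above 0.3 rad).
It fails at once if the wrench rack is knocked (contact force between the arm and wrench_rack above 5 N).
It also fails if it takes over 56 s, if anything falls off the work surface, if the arm or the gripper's body presses on something with over 40 N, if the wrist force passes 120 N, or if a joint passes its speed limit or range.

## Robot

A 6-joint arm with a two-finger parallel gripper is mounted at the origin on the work surface. World frame = base frame: x ahead of the robot, y to its left, z up, the work surface at z = 0. Lengths are in mm, angles in rad, forces in N, time in s.
With the tool pointing down it reaches from about 350 to 975 mm from the base axis. Payload 17.4 kg.
Tool frame: the origin (TCP) lies on the front face of the gripper's body, between the roots of the fingers; the fingertips stand 73 mm ahead of it and the grasp point (between the pads) lies env.hold_point_z ahead of it (env.hold_point_z is the distance from the TCP to the grasp point, in mm); z points along the fingers, y is the line along which they close (so a half turn about z gives the same grasp; the last joint's range is limited). The gripper opens to 85 mm and grips with 20 to 120 N. Pads are 22 mm wide; open, the fingers measure 114 mm over their backs; the gripper's body (76 mm by 85 mm) begins 54 mm behind the grasp point. The pads swing forward as they close: fully open they stand 13 mm farther back than shut.
Start: joints at [-1.188, 0.116, 1.442, -0, 1.584, -0.038], TCP at [275.723, -616.125, 303.903] pointing down, gripper open.
Joint ranges: [-2.83, 2.83], [-0.83, 2.19], [0.07, 2.5], [-1.14, 4.28], [0.01, 3], [-2.97, 2.97]. Speed limits (rad/s): [1.89, 1.89, 2.22, 3.14, 3.14, 3.14].

## Interface

Orientations are given as a unit quaternion [x, y, z, w].
In Python, from cell import env, eyes, sign_off gives the robot as it stands. The module is installed in compiled form; this text tells all that it offers.
- The arm moves only by the tool jog_arm, never from a script. Its argument "plan" is a list of rows, each a list of 4 numbers: the shift along the tool's x, y, z in cm, then the turn about the tool's z in rad. In form: [[dx, dy, dz, roll], ...]. A call has 1 to 5 rows; each row shifts and turns the commanded pose from where the row before left it, along the tool's axes as they then stand; what a row does not reach is not made up. A row lasts 1/12 s, in which the tool goes at most 41.7 mm and 7.16 degrees, less where a joint would pass 70% of its speed; a pose out of reach is approached as far as the arm can. A call is refused whole if a number of a shift passes 4.17 or a number of a turn 0.125, either way. A call with a gripper value outside its range is refused whole. "grip" is the finger opening in cm, from 0 to 8.54, set as the call begins (left out, the last holds). The fingers move at their own pace and stop on an object; the grip force is fixed at half the most. Time passes only in rows, so rows that do not move let the fingers close. It gives the time, the measured TCP pose, the force, the opening and the grip force at its end, in the units of the state.
- env.get_obs(): the state, without advancing time (a new reading comes with each control period).
- eyes.grab_frame(name): name is "scene" or "top"; returns the picture (384x512x3 uint8, blue, green, red); there is no depth.
- eyes.camera_params(name): a dict with "fx", "fy", "cx", "cy" (pixels), "xyz" and "attitude" of the camera in the world. Camera axes: x right, y down, z forward; pixel columns grow to the right and rows downward; lengths in mm; the calibration is good to about 2 mm. A picture is of the moment at which its call begins. camera_params takes no time and is no camera call.
- sign_off(): hands the job in; it is judged then, once.
The state is a dict: "time_s": time; "joint_pos": joint angles; "qd": joint speeds; "tau": joint torques, N m; "position": TCP position; "orientation": TCP orientation; "ft_force": force on the tool from outside, world axes, zero at the start; "wrist_torque": the same for the moment, N m; "width": finger opening in mm; "grasp_force": force on a finger pad.
Only numpy, scipy, OpenCV 4.12 (cv2) and the standard library are available. Lean on these libraries where they do the work, as an engineer would, in place of code of your own. Each camera call takes 0.05 s, during which the arm holds its last target. There are 200 camera calls.

## Working session

There is one attempt and no reset: what is moved stays moved. The work goes in short steps, Python scripts to look and compute and a tool call to move; the robot and the scene stay as the last step left them, time stands still between calls to the robot, and variables do not carry over. Pictures are saved under pics/ and viewed, at most 10 in all, crops included, and the job is handed in when it is done.

Besides the shell and the picture viewer there is one more tool, called after "Call:" as name([rows], argument=value, ...), one row to a line, values as JSON. jog_arm: Moves the arm, as the interface text tells. Its arguments: {"type":"object","properties":{"plan":{"type":"array"},"grip":{"type":"number"}},"required":["plan"]}

```bash
mkdir -p pics
python3 - <<'E'
from cell import env,eyes
import cv2
for n in("scene","top"):
    cv2.imwrite(f"pics/{n}0.png",eyes.grab_frame(n)); print(n,eyes.camera_params(n))
print(env.get_obs(),env.hold_point_z)
E
```

```text
scene {'fx': 356.2899207260764, 'fy': 356.2899207260764, 'cx': 252.04636892434408, 'cy': 189.69448231358635, 'xyz': array([1368.54658456,  320.25773201,  849.65144907]), 'attitude': array([ 0.49558515,  0.75156519, -0.3557671 , -0.25094801])}
top {'fx': 419.3087963002539, 'fy': 419.3087963002539, 'cx': 248.31589528420295, 'cy': 190.09066892835435, 'xyz': array([ 395.75083076,    9.98643371, 1288.19285284]), 'attitude': array([-0.70400619,  0.70808627, -0.04618815,  0.02925357])}
{'time_s': 0.1, 'joint_pos': array([-1.18781400e+00,  1.16432167e-01,  1.44219229e+00, -4.39652830e-05,
        1.58399951e+00, -3.78065013e-02]), 'qd': array([-2.24340480e-04, -1.11209176e-03,  1.57804678e-04,  1.30757063e-05,
       -1.69565929e-03,  5.64485885e-04]), 'tau': array([ 1.24593989e-03, -7.33663774e+01, -6.33792186e+01, -7.02400229e-06,
        5.19394758e-03,  2.46839357e-05]), 'position': array([ 275.66818245, -616.03933489,  303.24373945]), 'orientation': array([ 9.77948547e-01,  2.08845333e-01, -1.10208807e-04, -5.04218420e-04]), 'ft_force': array([ 0.51327729, -0.28303499,  0.43147246]), 'wrist_torque': array([-0.03512672, -0.03973219, -0.04793239]), 'grasp_force': 0.0, 'width': 85.40475646542605} 53.900000000000006
```

View pics/scene0.png

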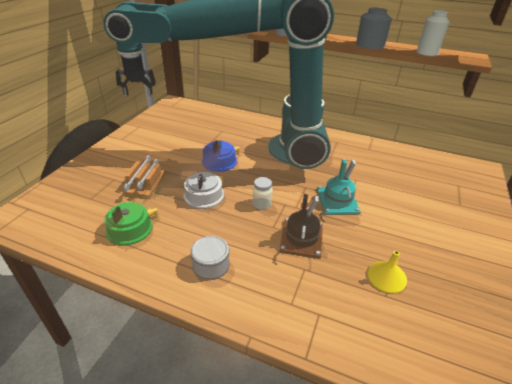

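View pics/top0.png

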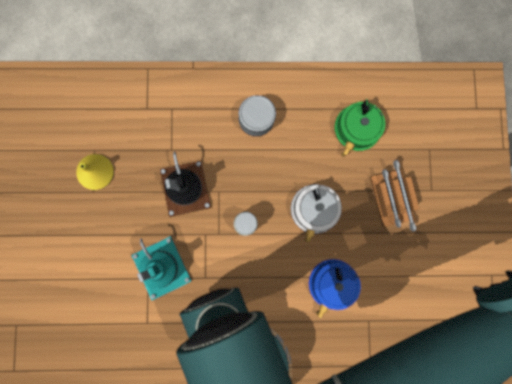

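The scene view shows the black pump can at (303,232) and a turquoise lookalike at (341,192). It also shows the aluminium valve at (204,190), with blue (220,156) and green (129,223) lookalikes. In the top view the pump is at (184,186), with turquoise at (160,268). The valve there is at (316,209), with blue at (334,285) and green at (360,126). By the description I choose the black can and the grey valve, and check both in one close crop.

```bash
cat > h.py <<'E'
from cell import env,eyes
import numpy as np, cv2
from scipy.spatial.transform import Rotation as R
def ray(n,uv,z):
    p=eyes.camera_params(n); d=R.from_quat(p["attitude"]).apply([(uv[0]-p["cx"])/p["fx"],(uv[1]-p["cy"])/p["fy"],1])
    return p["xyz"]+d*(z-p["xyz"][2])/d[2]
def proj(n,P):
    p=eyes.camera_params(n); c=R.from_quat(p["attitude"]).inv().apply(np.asarray(P,float)-p["xyz"])
    return c[...,:2]/c[...,2:]*[p["fx"],p["fy"]]+[p["cx"],p["cy"]]
E
python3 - <<'E'
import cv2,numpy as np
t=cv2.imread("pics/top0.png");s=cv2.imread("pics/scene0.png")
c=lambda i,u,v,w,h:cv2.resize(i[v:v+h,u:u+w],(400,300),interpolation=cv2.INTER_CUBIC)
cv2.imwrite("pics/crop1.png",np.vstack([np.hstack([c(t,145,142,80,80*3//4+0),c(t,280,180,80,60)]),np.hstack([c(s,263,190,88,66),c(s,169,164,72,54)])]))
E
```

```text
(no output)
```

View pics/crop1.png

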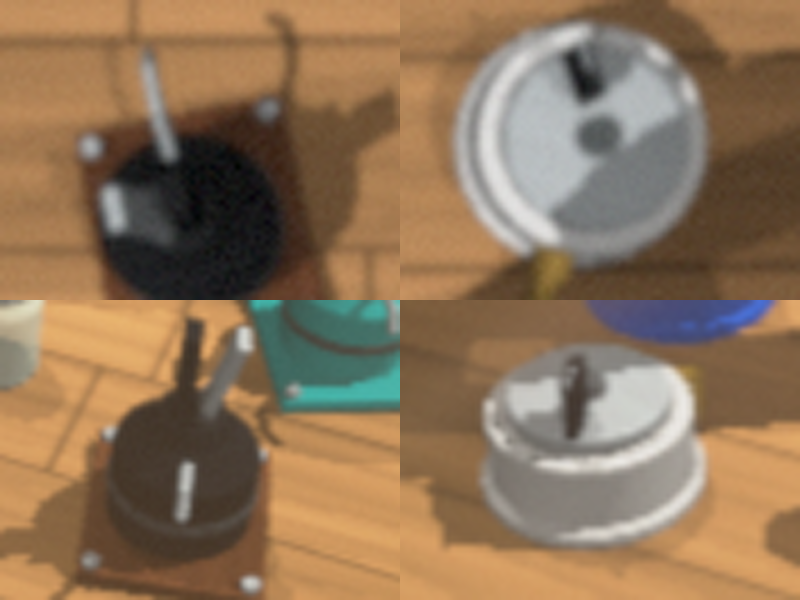

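The crop shows the black can with its spout tip at about top pixel (174.6,151.5) and the steel lever's upper end at (168,184). The grey valve has a black tab at about (315,195), hub at (319.6,207) and brass pipe at (310.6,234). The choices hold.

Run:
```python
from h import *
t=cv2.imread("pics/top0.png");s=cv2.imread("pics/scene0.png")
np.set_printoptions(precision=1,suppress=True)
# rivets: refine by centroids of bright in 9x9
g=cv2.cvtColor(t,cv2.COLOR_BGR2GRAY).astype(float);sat=cv2.cvtColor(t,cv2.COLOR_BGR2HSV)[...,1]
W=[]
for u,v in[(163,171),(198,163),(171,212),(208,207)]:
    w=np.clip(150-sat[v-4:v+5,u-4:u+5].astype(float),0,None)*(g[v-4:v+5,u-4:u+5]>90); yy,xx=np.mgrid[v-4:v+5,u-4:u+5]
    p=((w*xx).sum()/w.sum(),(w*yy).sum()/w.sum()); W.append(ray("top",p,14)); print(p,W[-1])
W=np.array(W);c=W.mean(0)
a=W[0]+W[1]-W[2]-W[3];b=W[0]+W[2]-W[1]-W[3]
print("pump",c,np.linalg.norm(a)/2,np.linalg.norm(b)/2,"yaw",np.arctan2(a[1],a[0]),np.arctan2(-b[0],b[1]))
y=np.arctan2(a[1],a[0]); 
for nm,q in(("lever",(0,26-0,177)),("griptop",(0,0,180)),("grip mid",(0,-7,180)),("spout",(99,0,116))):
    P=np.array([c[0]+q[0]*np.cos(y)-q[1]*np.sin(y),c[1]+q[0]*np.sin(y)+q[1]*np.cos(y),q[2]]); print(nm,P,proj("top",P),proj("scene",P))
# valve
print("hub",ray("top",(319.6,207),76)," tab", ray("top",(314.4,191),117),ray("top",(317.2,200),117),"pipe",ray("top",(310.6,234),35))
m=((sat<60)&(g>70)).astype(np.uint8)[175:240,280:350]
k=max(cv2.findContours(m,0,1)[0],key=cv2.contourArea); (x,yv),r=cv2.minEnclosingCircle(k);print(x+280,yv+175,r,ray("top",(x+280,yv+175),30))
for n,u,v in(("tin",257,114),("jar",246,223),("funnel",95,171)): print(n,ray("top",(u,v),80))
```

```text
(np.float64(162.28366841090607), np.float64(170.64803084549712)) [593.2 241.6  14. ]
(np.float64(198.00806090461262), np.float64(162.47021943573668)) [618.2 132.8  14. ]
(np.float64(170.66191082802547), np.float64(212.66828025477707)) [464.6 214.5  14. ]
(np.float64(207.029262086514), np.float64(205.76870229007633)) [484.9 104.7  14. ]
pump [540.2 173.4  14. ] 133.8465731751772 111.6036480238408 yaw 0.2078043943048637 0.204507989164116
lever [534.8 198.9 177. ] [167.1 182.9] [316.  197.7]
griptop [540.2 173.4 180. ] [176.5 180.8] [307.4 195.7]
grip mid [541.7 166.6 180. ] [179.1 180.2] [305.1 195.4]
spout [637.1 193.8 116. ] [173.  149.7] [302.5 234.2]
hub [ 475.2 -226.5   76. ]  tab [ 517.8 -204.9  117. ] [ 492.3 -212.2  117. ] pipe [ 397.4 -205.5   35. ]
315.94910430908203 208.22970962524414 25.7152156829834 [ 474.6 -224.3   30. ]
tin [751.4 -46.7  80. ]
jar [430.1 -12.1  80. ]
funnel [582.6 423.   80. ]
```

Call:
jog_arm([
  [0, 0, 0, 0.108],
  [0, 0, 0, 0.107],
  [0, 0, 0, 0],
])

```text
time_s: 0.35
position: [275.7, -616.1, 303.5]
orientation: [0.995, 0.1, -0.0, -0.0]
ft_force: [0.1, 0.6, -0.5]
width: 85.5
grasp_force: 0.0
```

Call:
jog_arm([
  [1.68, -2.87, 0, 0],
  [1.68, -2.87, 0, 0],
  [1.68, -2.87, 0, 0],
  [1.68, -2.87, 0, 0],
  [1.68, -2.87, 0, 0],
])

```text
time_s: 0.77
position: [328.7, -457.0, 303.6]
orientation: [0.995, 0.105, -0.0, -0.0]
ft_force: [0.4, -0.1, -0.2]
width: 85.4
grasp_force: 0.0
```

Call:
jog_arm([
  [1.68, -2.87, 0, 0],
  [1.68, -2.87, 0, 0],
  [1.68, -2.87, 0, 0],
  [1.68, -2.87, 0, 0],
  [1.68, -2.87, 0, 0],
])

```text
time_s: 1.18
position: [381.6, -299.3, 303.8]
orientation: [0.995, 0.105, 0.0, 0.0]
ft_force: [0.3, -0.1, 0.2]
width: 85.5
grasp_force: 0.0
```

Call:
jog_arm([
  [1.68, -2.87, 0, 0],
  [1.68, -2.87, 0, 0],
  [1.68, -2.87, 0, 0],
  [1.68, -2.87, 0, 0],
  [1.68, -2.87, 0, 0],
])

```text
time_s: 1.6
position: [434.5, -141.6, 303.9]
orientation: [0.995, 0.105, 0.0, 0.0]
ft_force: [0.6, -0.4, -0.6]
width: 85.3
grasp_force: 0.0
```

Call:
jog_arm([
  [1.68, -2.87, 0, 0],
  [1.68, -2.87, 0, 0],
  [1.68, -2.87, 0, 0],
  [1.68, -2.87, 0, 0],
  [1.68, -2.87, 0, 0],
])

```text
time_s: 2.02
position: [487.4, 16.2, 303.9]
orientation: [0.994, 0.105, 0.0, 0.0]
ft_force: [0.2, -0.0, -0.6]
width: 85.4
grasp_force: 0.0
```

Call:
jog_arm([
  [1.68, -2.87, 0, 0],
  [1.68, -2.87, 0, 0],
  [1.68, -2.87, 0, 0],
  [1.68, -2.87, 0, 0],
  [0, 0, 0, 0],
])

```text
time_s: 2.43
position: [530.4, 144.7, 303.2]
orientation: [0.994, 0.106, -0.0, -0.001]
ft_force: [0.7, -0.3, -0.3]
width: 85.6
grasp_force: 0.0
```

Call:
jog_arm([
  [0.78, -1.3, 0, 0],
  [0.78, -1.3, 0, 0],
  [0, 0, 0, 0],
])

```text
time_s: 2.68
position: [540.2, 171.0, 303.7]
orientation: [0.995, 0.104, -0.0, -0.0]
ft_force: [0.1, -0.1, -0.2]
width: 85.3
grasp_force: 0.0
```

Run:
```python
from h import *
t=eyes.grab_frame("top");s=eyes.grab_frame("scene")
cv2.imwrite("pics/top1.png",t);cv2.imwrite("pics/scene1.png",s)
c=lambda i,u,v,w,h:cv2.resize(i[v:v+h,u:u+w],(400,300),interpolation=cv2.INTER_CUBIC)
cv2.imwrite("pics/crop2.png",np.vstack([np.hstack([c(t,145,142,80,60),c(t,280,180,80,60)]),np.hstack([c(s,243,130,128,96),c(s,176,164,56,42)])]))
print(env.get_obs()["position"])
```

```text
[539.74965393 169.40175255 303.7494923 ]
```

View pics/crop2.png

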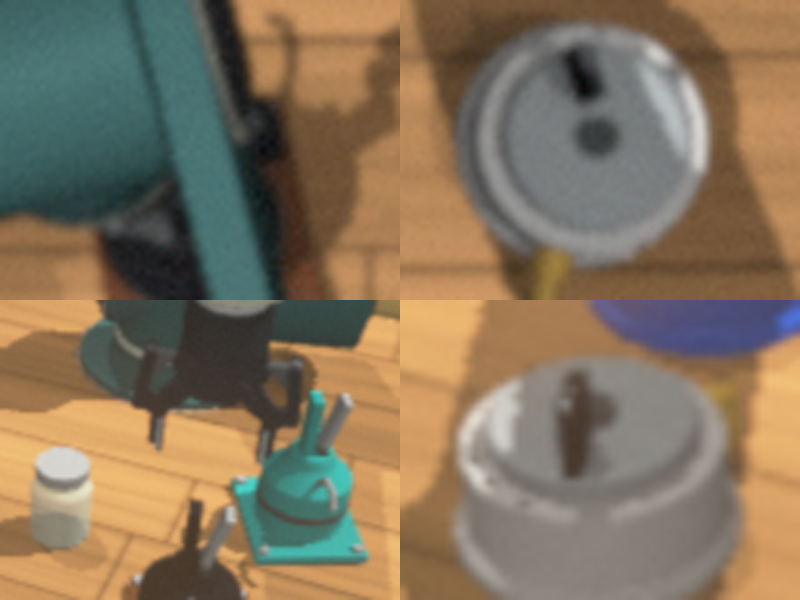

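The tab in the top view runs from (313.5,190) to (318,200). In the scene view its outer lower end is at (200.1,188.5), its inner top at about (200.4,174.5), and the pump is as computed. Next I descend on the pump.

Call:
jog_arm([
  [0, 0, 2.2, 0],
  [0, 0, 2.2, 0],
  [0, 0, 2.2, 0],
  [0, 0, 1.6, 0],
  [0, 0, 0, 0],
])

```text
time_s: 3.2
position: [538.6, 168.2, 218.5]
orientation: [0.995, 0.103, -0.002, 0.0]
ft_force: [-1.2, -0.1, 0.6]
width: 85.6
grasp_force: 0.0
```

Run:
```python
from h import *
np.set_printoptions(precision=1,suppress=True)
c=np.array([475,-225.5])
print("outer bottom",ray("scene",(200.1,188.5),74)); print("inner top",ray("scene",(200.4,174.5),117))
for th in(.35,.45,.55):
    d=np.array([np.cos(th),np.sin(th)])
    P=[[*(c+d*r),z] for r,z in((20,74),(54,74),(20,117),(54,117))]
    print(th,proj("top",P).tolist() and proj("top",P).round(1).tolist(),proj("scene",P).round(1).tolist())
o=env.get_obs();print(o["position"],o["orientation"])
im=cv2.imread("pics/top1.png");g=cv2.cvtColor(im,cv2.COLOR_BGR2GRAY);print(g[186:204,309:325])
im=cv2.imread("pics/scene1.png");g=cv2.cvtColor(im,cv2.COLOR_BGR2GRAY);print(g[171:192,194:208])
```

```text
outer bottom [ 525.5 -205.5   74. ]
inner top [ 502.7 -213.7  117. ]
0.35 [[316.6, 200.7], [312.4, 189.8], [319.5, 199.5], [315.1, 188.2]] [[201.2, 182.6], [199.7, 188.4], [200.4, 172.8], [198.9, 178.6]]
0.45 [[316.0, 201.0], [310.7, 190.5], [318.8, 199.7], [313.3, 188.9]] [[201.8, 182.6], [201.2, 188.5], [201.0, 172.8], [200.4, 178.6]]
0.55 [[315.4, 201.3], [309.1, 191.4], [318.2, 200.1], [311.7, 189.9]] [[202.3, 182.6], [202.8, 188.4], [201.6, 172.8], [202.0, 178.5]]
[538.6 168.2 218.5] [ 1.   0.1 -0.   0. ]
[[104 116 124 132 137 138 136 139 136 130 123 120 130 138 134 127]
 [117 127 134 139 140 135 132 132 130 128 125 129 138 144 142 140]
 [115 122 132 135 130 115 107 107 111 117 122 124 134 140 143 143]
 [110 115 117 114 102  86  80  80  89  94 107 119 123 128 133 132]
 [105 105  95  80  68  47  53  69  77  87 102 112 118 119 122 123]
 [ 98  91  81  66  41  30  40  59  74  80  98 115 120 119 118 119]
 [ 93  88  84  66  43  24  31  52  67  76  96 110 121 118 119 118]
 [ 94  92  86  73  51  26  25  44  56  67  84 108 120 121 118 118]
 [101  93  91  80  62  31  17  25  44  55  72  9
[... 1162 characters left out ...]
6 135 115  81  70  65  61  67  78  80  92 119 135]
 [136 136 134 117  82  64  62  61  71  86  95 110 130 137]
 [135 136 132 117  85  63  60  62  78 107 124 130 136 136]
 [135 133 134 117  85  64  61  63  87 118 133 135 135 135]
 [134 135 134 123  92  65  58  63  85 109 125 134 135 135]
 [135 135 133 123  96  66  61  65  88 108 121 132 135 136]
 [136 134 135 130 106  67  62  66  91 106 114 125 134 136]
 [136 135 134 131 109  70  62  76  98 108 112 124 134 138]
 [128 132 135 136 113  79  74  92 110 114 123 135 135 133]
 [114 119 123 126 121 114 114 119 122 121 124 125 122 119]
 [113 113 114 116 117 115 115 118 117 117 118 115 113 114]
 [136 123 121 119 115 117 115 117 115 116 116 116 116 116]]
```

Call:
jog_arm([
  [0.26, -0.48, 0, 0],
  [0, 0, 0, 0],
  [0, 0, 0, 0],
])

```text
time_s: 3.45
position: [541.7, 174.6, 223.5]
orientation: [0.995, 0.103, 0.001, -0.0]
ft_force: [0.5, 0.2, -0.1]
width: 85.5
grasp_force: 0.0
```

Call:
jog_arm([
  [0, 0, 0, 0],
])

```text
time_s: 3.53
position: [541.5, 174.5, 223.2]
orientation: [0.995, 0.103, 0.001, -0.0]
ft_force: [0.5, 0.2, -0.1]
width: 85.5
grasp_force: 0.0
```

Call:
jog_arm([
  [0, 0.1, 0.5, 0],
  [0, 0, 0, 0],
  [0, 0, 0, 0],
])

```text
time_s: 3.78
position: [541.3, 173.3, 216.7]
orientation: [0.995, 0.103, -0.0, 0.0]
ft_force: [-0.4, 0.6, 0.5]
width: 85.3
grasp_force: 0.0
```

Call:
jog_arm([
  [0, 0, 0, 0],
  [0, 0, 0, 0],
  [0, 0, 0, 0],
  [0, 0, 0, 0],
  [0, 0, 0, 0],
], grip=1.5)

```text
time_s: 4.2
position: [541.6, 173.5, 217.7]
orientation: [0.995, 0.103, 0.001, -0.0]
ft_force: [-6.1, -29.5, 8.6]
width: 26.6
grasp_force: 59.3
```

Call:
jog_arm([
  [0, 0, 0, 0],
  [0, 0, 0, 0],
  [0, 0, 0, 0],
  [0, 0, 0, 0],
  [0, 0, 0, 0],
])

```text
time_s: 4.62
position: [541.6, 173.3, 217.7]
orientation: [0.995, 0.103, 0.0, -0.0]
ft_force: [-1.6, -4.0, 6.5]
width: 26.3
grasp_force: 61.6
```

Call:
jog_arm([
  [0, 0, 0, 0],
  [0, 0, 0, 0],
  [0, 0, 0, 0],
  [0, 0, 0, 0],
  [0, 0, 0, 0],
], grip=8.54)

```text
time_s: 5.03
position: [541.4, 173.3, 216.9]
orientation: [0.995, 0.103, 0.0, 0.0]
ft_force: [-0.1, -0.3, 1.2]
width: 84.2
grasp_force: 0.0
```

Call:
jog_arm([
  [0, 0, 0, 0],
  [0, 0, 0, 0],
  [0, 0, 0, 0],
  [0, 0, 0, 0],
  [0, 0, 0, 0],
])

```text
time_s: 5.45
position: [541.4, 173.4, 216.9]
orientation: [0.995, 0.103, 0.0, 0.0]
ft_force: [-0.6, 1.0, -0.3]
width: 85.4
grasp_force: 0.0
```

Call:
jog_arm([
  [0, 0, -2, 0],
  [0, 0, -2, 0],
  [0, 0, -2, 0],
  [0, 0, -2, 0],
  [0, 0, 0, 0],
])

```text
time_s: 5.87
position: [542.0, 173.6, 301.3]
orientation: [0.995, 0.103, 0.003, -0.0]
ft_force: [-0.3, -0.4, 1.1]
width: 85.4
grasp_force: 0.0
```

Run:
```python
from h import *
c=lambda i,u,v,w,h:cv2.resize(i[v:v+h,u:u+w],(400,300),interpolation=cv2.INTER_CUBIC)
cv2.imwrite("pics/crop3.png",c(eyes.grab_frame("scene"),263,180,88,66))
o=env.get_obs();print(o["position"],o["orientation"],o["ft_force"])
```

```text
[541.78346575 173.53085427 299.07833193] [ 9.94708321e-01  1.02726161e-01  1.62138529e-03 -2.51880198e-04] [ 0.25655054  0.58755915 -0.68859755]
```

View pics/crop3.png

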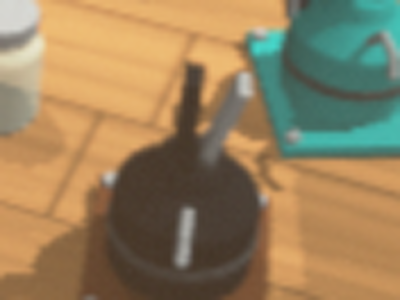

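The lever is back out, its tip at about (317,198) as at the start. Now to the valve tab.

Call:
jog_arm([
  [-0.85, 2.85, 0, 0],
  [-0.85, 2.85, 0, 0],
  [-0.85, 2.85, 0, 0],
  [-0.85, 2.85, 0, 0],
  [-0.85, 2.85, 0, 0],
])

```text
time_s: 6.33
position: [528.4, 24.0, 295.9]
orientation: [0.995, 0.103, -0.001, -0.0]
ft_force: [1.3, 0.6, 0.6]
width: 85.5
grasp_force: 0.0
```

Call:
jog_arm([
  [-0.85, 2.85, 0, 0],
  [-0.85, 2.85, 0, 0],
  [-0.85, 2.85, 0, 0],
  [-0.85, 2.85, 0, 0],
  [-0.85, 2.85, 0, 0],
])

```text
time_s: 6.75
position: [515.9, -124.3, 296.0]
orientation: [0.995, 0.103, -0.0, -0.0]
ft_force: [0.4, -0.9, 0.1]
width: 85.7
grasp_force: 0.0
```

Call:
jog_arm([
  [-0.85, 2.85, 0, 0],
  [-0.85, 2.85, 0, 0],
  [-0.85, 2.85, 0, 0],
  [0, 0, 0, -0.082],
  [0, 0, 0, -0.082],
])

```text
time_s: 7.17
position: [508.4, -213.4, 295.5]
orientation: [0.983, 0.184, -0.001, -0.0]
ft_force: [0.6, 1.3, -0.1]
width: 85.4
grasp_force: 0.0
```

Call:
jog_arm([
  [0, 0, 0, 0],
  [0, 0, 0, 0],
  [0, 0, 0, 0],
])

```text
time_s: 7.42
position: [508.9, -211.6, 296.4]
orientation: [0.983, 0.183, -0.0, -0.0]
ft_force: [0.9, -0.5, -0.2]
width: 85.6
grasp_force: 0.0
```

Call:
jog_arm([
  [0, 0, 3, 0],
  [0, 0, 3, 0],
  [0, 0, 3, 0],
  [0, 0, 3, 0],
  [0, 0, 1.8, 0],
])

```text
time_s: 7.83
position: [508.1, -211.0, 155.5]
orientation: [0.983, 0.183, -0.001, -0.001]
ft_force: [-0.4, 0.8, -1.2]
width: 85.6
grasp_force: 0.0
```

Call:
jog_arm([
  [0, 0, 0, 0],
  [0, 0, 0, 0],
  [0, 0, 0, 0],
])

```text
time_s: 8.08
position: [509.5, -211.9, 160.5]
orientation: [0.983, 0.184, 0.001, 0.0]
ft_force: [0.1, -0.1, 0.3]
width: 85.4
grasp_force: 0.0
```

Run:
```python
from h import *
t=eyes.grab_frame("top");s=eyes.grab_frame("scene")
c=lambda i,u,v,w,h:cv2.resize(i[v:v+h,u:u+w],(400,300),interpolation=cv2.INTER_CUBIC)
cv2.imwrite("pics/crop4.png",np.hstack([c(t,280,165,80,60),c(s,162,140,88,66)]))
```

```text
(no output)
```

View pics/crop4.png

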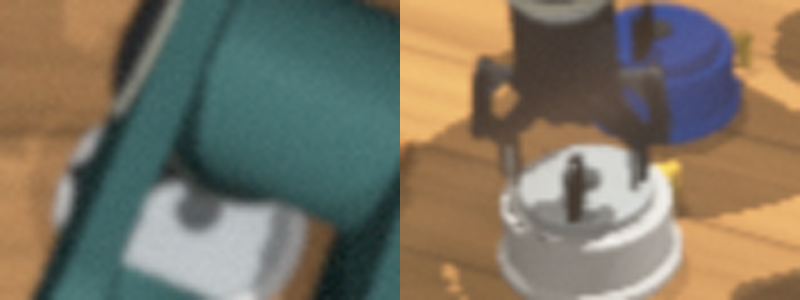

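The fin at crop (573,190) stands between the two fingers (515 and 640), so I close on it.

Call:
jog_arm([
  [0, 0, 0, 0],
  [0, 0, 0, 0],
  [0, 0, 0, 0],
  [0, 0, 0, 0],
  [0, 0, 0, 0],
], grip=0.2)

```text
time_s: 8.6
position: [508.9, -211.9, 159.0]
orientation: [0.983, 0.184, 0.0, 0.0]
ft_force: [-0.7, 0.6, -0.2]
width: 25.3
grasp_force: 0.0
```

Call:
jog_arm([
  [0, 0, 0, 0],
  [0, 0, 0, 0],
  [0, 0, 0, 0],
])

```text
time_s: 8.85
position: [509.4, -212.9, 159.3]
orientation: [0.983, 0.183, 0.001, 0.001]
ft_force: [5.9, -11.3, -2.8]
width: 9.4
grasp_force: 60.3
```

Call:
jog_arm([
  [-0.012, 0.296, 0, 0.08],
  [-0.012, 0.296, 0, 0.08],
  [-0.012, 0.296, 0, 0.08],
  [-0.012, 0.296, 0, 0.08],
  [-0.012, 0.296, 0, 0.08],
])

```text
time_s: 9.27
position: [511.5, -226.3, 159.2]
orientation: [1.0, -0.017, -0.0, -0.0]
ft_force: [-2.8, 3.8, 4.6]
width: 9.1
grasp_force: 58.6
```

Call:
jog_arm([
  [-0.012, 0.296, 0, 0.08],
  [-0.012, 0.296, 0, 0.08],
  [-0.012, 0.296, 0, 0.08],
  [-0.012, 0.296, 0, 0.08],
  [-0.012, 0.296, 0, 0.08],
])

```text
time_s: 9.68
position: [508.1, -240.5, 159.2]
orientation: [0.977, -0.215, -0.0, -0.0]
ft_force: [-1.7, 5.3, 5.4]
width: 8.9
grasp_force: 58.6
```

Call:
jog_arm([
  [0, 0, 0, 0],
  [0, 0, 0, 0],
])

```text
time_s: 9.85
position: [508.1, -240.4, 159.2]
orientation: [0.977, -0.213, -0.0, -0.0]
ft_force: [-0.8, 5.8, 5.4]
width: 9.5
grasp_force: 58.8
```

Call:
jog_arm([
  [-0.012, 0.296, 0, 0.08],
  [-0.012, 0.296, 0, 0.08],
  [-0.012, 0.296, 0, 0.08],
  [-0.012, 0.296, 0, 0.08],
  [-0.012, 0.296, 0, 0.08],
])

```text
time_s: 10.27
position: [499.6, -252.1, 159.2]
orientation: [0.915, -0.404, 0.0, -0.001]
ft_force: [-0.5, 7.2, 4.2]
width: 9.3
grasp_force: 58.6
```

Call:
jog_arm([
  [0, 0.075, 0, 0.02],
  [0, 0, 0, 0],
  [0, 0, 0, 0],
  [0, 0, 0, 0],
  [0, 0, 0, 0],
])

```text
time_s: 10.68
position: [499.0, -252.5, 159.2]
orientation: [0.912, -0.411, 0.0, -0.001]
ft_force: [-0.9, 5.8, 4.7]
width: 9.1
grasp_force: 58.8
```

Run:
```python
from h import *
t=eyes.grab_frame("top");s=eyes.grab_frame("scene")
c=lambda i,u,v,w,h:cv2.resize(i[v:v+h,u:u+w],(400,300),interpolation=cv2.INTER_CUBIC)
cv2.imwrite("pics/crop5.png",np.vstack([np.hstack([c(t,280,165,80,60),c(s,170,155,72,54)]),cv2.resize(s[180:205,176:232],(800,300),interpolation=cv2.INTER_CUBIC)]))
o=env.get_obs();print(o["position"],o["orientation"],o["ft_force"])
p=o["position"][:2]-[475,-225.5];print(np.hypot(*p),np.arctan2(p[1],p[0]))
for a in(.35,-.05,-.45,-.85,-1.15): print(a,proj("scene",[475+64*np.cos(a),-225.5+64*np.sin(a),60]).round(1))
```

```text
[ 499.03750953 -252.50114653  159.16808926] [ 9.11576442e-01 -4.11130242e-01 -7.73031993e-06 -5.59874149e-04] [-0.0102232   6.33420197  4.83427328]
36.15057092446509 -0.8433995510383
0.35 [199.5 193.3]
-0.05 [192.7 192.1]
-0.45 [187.5 189.3]
-0.85 [184.8 185.4]
-1.15 [184.6 182.3]
```

View pics/crop5.png

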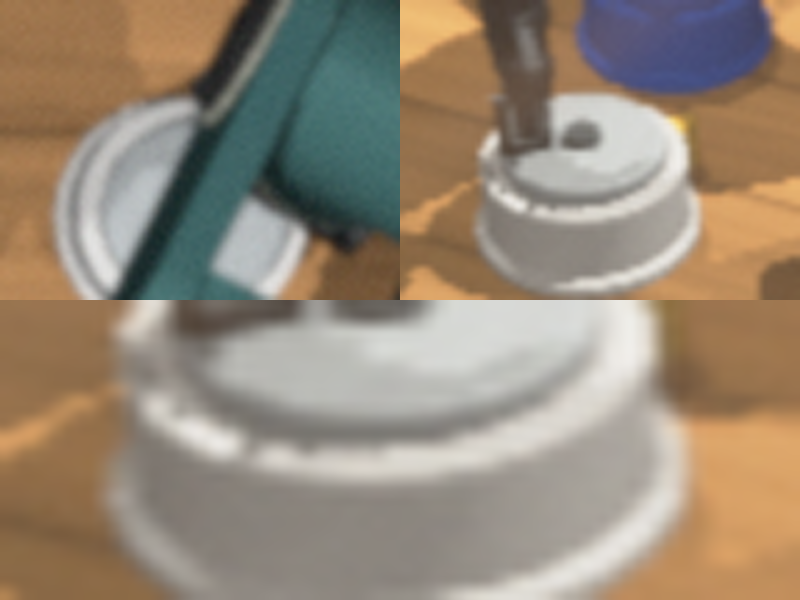

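The tab is held by the fingers. The tool bears -0.845 rad from the dial axis by both position and orientation, so the dial is at about 1.2 rad. The 6 N spring load fits the third click. I hold a little longer and hand in.

Call:
jog_arm([
  [0, 0, 0, 0],
  [0, 0, 0, 0],
  [0, 0, 0, 0],
  [0, 0, 0, 0],
  [0, 0, 0, 0],
])

```text
time_s: 11.2
position: [499.1, -252.5, 159.2]
orientation: [0.912, -0.411, 0.0, -0.001]
ft_force: [0.1, 6.0, 5.1]
width: 8.5
grasp_force: 58.8
```

```bash
python3 -c "
from cell import sign_off
print(sign_off())"
```

```text
the job is handed in; nothing more can be done
None
```

I squeezed the pump lever fully in and let it spring back out, then turned the valve dial to about 1.2 rad (the third click) and handed the job in at about 11 s, still gripping the tab; `sign_off()` gave no verdict.

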